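Shut the tagged valve in the bench service box

TASK

The shut-off valves of this repair bench are under the sliding cover of the grey service box. With the fingertips, push the cover all the way back to its stop, find the one valve lever that carries a round metal tag, and push that lever round to its stop so that it lies square across its pipe and the valve is shut. Push gently and do not grip or lift anything; leave the cover open, the other two valves as they are, and everything else where it is.

Things in the scene. Friction and masses are not known exactly. Their poses are not given: they have to be found in the camera images.
- box: the service box: grey sheet-steel box standing fixed on the bench, 290 mm (its x) x 344 mm (its y) x 95 mm high; origin at the centre of its underside, z up, -x its front face (with three short pipe couplings), +x away from the robot at yaw 0. The near half of its top is an open window, x -125 to 0 mm and y -155 to +150 mm in this frame; the far half is a fixed deck at 95 mm. Aluminium guides 10 mm high run along both sides of the top
- cover (a joint): how far the cover of the window has slid back, m: 0 shut, 0.125 fully back at its stop over the deck. The cover is an aluminium plate 135 x 316 x 3 mm captive in the guides, top face 99 mm above the bench; it slides along the box's +x, needs about 3 N and stays where it is left. Pinching it or a lever, or over 30 N on it on the way, counts as gripping or forcing it
- cover_lip (a point): middle of the upright finger lip folded up along the near edge of the cover: 240 mm long (box y), 4 mm thick (box x), rising 17 mm above the plate to 116 mm above the bench; this point is 108 mm above the bench. Moves with the cover; axes as the box's. Pushed from its near (-x) face
- lever_tagged (a joint): turn of the tagged valve's lever, rad: 0 open (lever points along the box's -x, in line with its pipe), 1.571 shut (lever points along the box's +y, against its stop). Turns clockwise from above; needs about 3 to 4 N at the tag, stays where it is left. The tagged valve may be at any of the three places
- stem_tagged (a point): point on the vertical turning axis of the tagged valve, at the lever's height, 69 mm above the bench; axes as the box's. The three valves stand in a row along the box's y, 80 mm apart, under the cover, 25 mm in front (-x) of the box's centre, in any order. Their levers are alike: flat, black-sleeved, 14 mm wide, 64 mm long from the axis, 64 to 73 mm above the bench
- grip_tagged (a point): point on the middle line of the tagged lever, 46 mm from its turning axis, 69 mm above the bench; moves with the lever. The tag is a flat round plain metal disc of 29 mm diameter and 3 mm thick riveted on top of the lever here (73 to 76 mm above the bench); the other levers have none
- grip_p (a point): the same point on a lever without tag (valve open, lever in line with its pipe); stays as it is
- grip_q (a point): the same point on the other lever without tag (valve shut, lever across its pipe along the box's +y); stays as it is
- plug: loose brass pipe plug, 22 mm across and 22 mm high, standing on the floor of the box under the cover near its front wall; a bystander
- fitting: loose brass hose coupling standing on the bench just in front of the box, 26 mm across, 46 mm high; a bystander
- meter: blue multimeter lying on the bench left of the box, 190 x 94 x 45 mm; a bystander
- screwdriver: screwdriver, 210 mm long, lying on the bench right of the box; a bystander
- brush: brush, 200 mm long, lying on the bench to the right; a bystander
- tin: round tin dish, 100 mm across, 30 mm high; a bystander
- pcb: green circuit board with parts, 150 x 80 x 40 mm, lying to the right; a bystander

How it is judged:
By the outcome, as a careful person would: the job done as asked, in the order asked, and still so for the second after the job is handed in, with the robot touching nothing.
It also fails if it takes over 45 s, if anything falls off the work surface, if the arm or the gripper's body presses on something with over 40 N, if the wrist force passes 120 N, or if a joint passes its speed limit or range.

ROBOT

A 6-joint arm with a two-finger parallel gripper is mounted at the origin on the work surface. World frame = base frame: x ahead of the robot, y to its left, z up, the work surface at z = 0. Lengths are in m, angles in rad, forces in N, time in s.
With the tool pointing down it reaches from about 0.275 to 0.975 m from the base axis. Payload 8.4 kg.
Tool frame: the origin (TCP) lies at the very end of the fingers, on their centre line; the grasp point (between the pads) lies 19 mm behind it; z points along the fingers, y is the line along which they close (so a half turn about z gives the same grasp; the last joint's range is limited). The gripper opens to 92 mm and grips with 3 to 60 N. Pads are 20 mm wide; open, the fingers measure 128 mm over their backs; the gripper's body (75 mm by 189 mm) begins 69 mm behind the grasp point.
Start: joints at [-1.215, 0.353, 1.633, -0, 1.155, -0.002], TCP at [0.219, -0.585, 0.215] pointing down, gripper open.
Joint ranges: [-2.63, 2.63], [-0.92, 2.1], [0.06, 2.66], [-1.3, 4.44], [0, 2.69], [-3.02, 3.02]. Speed limits (rad/s): [2.22, 2.22, 2.79, 3.14, 3.14, 3.14].

INTERFACE

Orientations are given as a 3x3 rotation matrix whose columns are the frame's x, y, z axes.
In Python, from rig import manip gives the robot as it stands.
- The arm moves only by the tool arm_command, never from a script. Its arguments are lists of equal length, an entry for each row: "gripper": the opening, from -1 (shut) to 1 (fully open), so that 0 is half open; "travel": the shift along the tool's x, y, z in mm, a list of three; "roll": the turn about the tool's z in rad. In form: {"gripper": [gripper, ...], "travel": [[tx, ty, tz], ...], "roll": [roll, ...]}. A call has 1 to 8 rows; each row shifts and turns the commanded pose from where the row before left it, along the tool's axes as they then stand; what a row does not reach is not made up. A row lasts 1/12 s, in which the tool goes at most 41.7 mm and 7.16 degrees, less where a joint would pass 70% of its speed; a pose out of reach is approached as far as the arm can. A call is refused whole if a number of a shift passes 41.7 or a number of a turn 0.125, either way. A call with a gripper value outside its range is refused whole. The fingers move at their own pace and stop on an object; the grip force is fixed at half the most. Time passes only in rows, so rows that do not move let the fingers close. It gives the time, the measured TCP pose, the force, the opening and the grip force at its end, in the units of the state.
- manip.get_state(): the state, without advancing time (a new reading comes with each control period).
- manip.capture(name): name is "scene" or "top" or "wrist"; returns a dict with "color" (480x640x3 uint8, red, green, blue), "intrinsics" (3x3 intrinsics, pixels), "k1" (the pictures are not rectified: a ray, as slopes to the right and down, at radius r is drawn at 1 + k1 r^2 times it, then the intrinsics apply), "world_to_cam" (4x4, takes a point from world to camera coordinates); the wrist camera has in their place "hand_eye" (4x4, takes a point from camera to tool coordinates, whose origin is the TCP and whose axes are the flange's). Camera axes: x right, y down, z forward; pixel columns grow to the right and rows downward; lengths in m; the calibration is good to about 2 mm. A picture is of the moment at which its call begins: read the wrist's pose just before it. There is no depth.
- manip.close_job(): hands the job in; it is judged then, once.
The state is a dict: "time_s": time; "joints": joint angles; "dq": joint speeds; "effort": joint torques, N m; "eef_pos": TCP position; "tool_rot": TCP orientation; "contact_force": force on the tool from outside, world axes, zero at the start; "torque": the same for the moment, N m; "gripper_width": finger opening in m; "gripper_force": force on a finger pad.
Only numpy, scipy, OpenCV 4.12 (cv2) and the standard library are available. Lean on these libraries where they do the work, as an engineer would, in place of code of your own. Each camera call takes 0.05 s, during which the arm holds its last target. There are 200 camera calls.

## Working session

There is one attempt and no reset: what is moved stays moved. The work goes in short steps, Python scripts to look and compute and a tool call to move; the robot and the scene stay as the last step left them, time stands still between calls to the robot, and variables do not carry over. Pictures are saved under pics/ and viewed, at most 10 in all, crops included, and the job is handed in when it is done.

Besides the shell and the picture viewer there is one more tool, called after "Emit:" by a JSON object that holds its "method" and its "body". arm_command: Moves the arm, as the interface text tells. Its arguments: {"type":"object","properties":{"gripper":{"type":"array","items":{"type":"number"}},"travel":{"type":"array","items":{"type":"array","items":{"type":"number"}}},"roll":{"type":"array","items":{"type":"number"}}},"required":["gripper","travel","roll"]}

```bash
mkdir -p pics; cat > h.py <<'E'
from rig import manip
import numpy as np, cv2
def save(c,name): cv2.imwrite('pics/'+name,cv2.cvtColor(c['color'],cv2.COLOR_RGB2BGR))
def W2C(c,st):
    if 'world_to_cam' in c: return np.array(c['world_to_cam'])
    T=np.eye(4);T[:3,:3]=st['tool_rot'];T[:3,3]=st['eef_pos'];return np.linalg.inv(T@np.array(c['hand_eye']))
def ray(c,st,uv,z):
    K=np.array(c['intrinsics']);M=W2C(c,st);C=np.linalg.inv(M)
    p=np.array([(uv[0]-K[0,2])/K[0,0],(uv[1]-K[1,2])/K[1,1]]);q=p.copy()
    for _ in range(20): q=p/(1+c['k1']*(q@q))
    d=C[:3,:3]@np.array([*q,1]);o=C[:3,3];return o+d*(z-o[2])/d[2]
def proj(c,st,P):
    K=np.array(c['intrinsics']);v=W2C(c,st)@np.array([*P,1]);q=v[:2]/v[2];q=q*(1+c['k1']*(q@q));return K[0,0]*q[0]+K[0,2],K[1,1]*q[1]+K[1,2]
E
python3 - <<'E'
from h import *
st=manip.get_state();print(st)
for n in('scene','top'):
    c=manip.capture(n);save(c,n+'0.png');print(n,np.linalg.inv(c['world_to_cam'])[:3].round(3).tolist())
E
```

```text
{'time_s': 0.0, 'joints': array([-1.21539388e+00,  3.53637821e-01,  1.63410724e+00, -3.42288887e-05,
        1.15520386e+00, -2.39768014e-03]), 'dq': array([-0.00015759,  0.00066173, -0.00044537, -0.00076277,  0.00105994,
        0.00134681]), 'effort': array([-4.98692025e-03, -5.93856311e+01, -3.34217834e+01,  6.92638149e-02,
        2.34435825e-02, -1.23837654e-04]), 'eef_pos': array([ 0.21870666, -0.5849686 ,  0.21388165]), 'tool_rot': array([[ 9.36664663e-01,  3.50227153e-01, -5.01297408e-04],
       [ 3.50227510e-01, -9.36663815e-01,  1.26061807e-03],
       [-2.80444645e-05, -1.35634454e-03, -9.99999080e-01]]), 'contact_force': array([-0.71183467,  0.47294518,  0.03809952]), 'torque': array([ 0.01741214, -0.00850441,  0.02516293]), 'gripper_force': 0.0, 'gripper_width': 0.09162838419610772}
scene [[-0.326, 0.719, -0.614, 1.199], [0.945, 0.253, -0.206, 0.139], [0.008, -0.648, -0.762, 1.01]]
top [[0.026, -0.986, 0.166, 0.288], [-1.0, -0.028, -0.01, -0.082], [0.015, -0.166, -0.986, 1.226]]
```

View pics/top0.png

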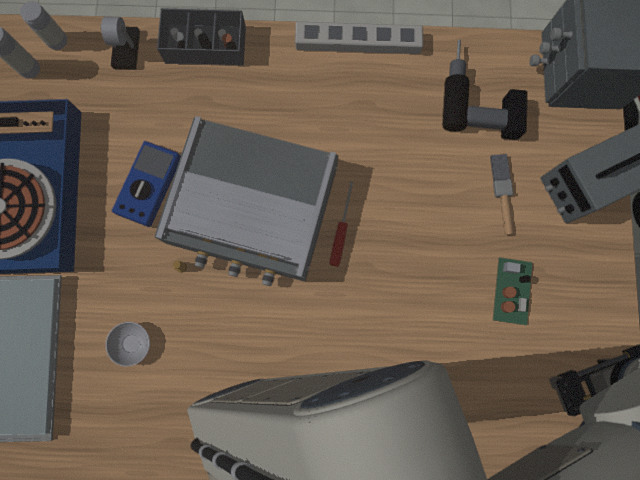

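View pics/scene0.png

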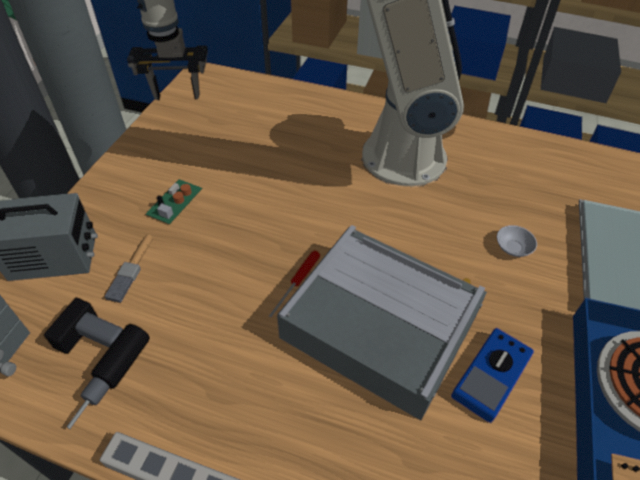

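The top view shows the box with top corners at about (157,237), (197,119), (338,155) and (303,276), turned about -14°. The cover is shut. The fitting is at (180,266), the meter to the left of the box and the screwdriver to the right. The scene view agrees with this.

```bash
cat >> h.py <<'E'
def fitbox(c,st,uv,bp,zs):
    P=np.array([ray(c,st,u,z)[:2] for u,z in zip(uv,zs)]);B=np.array(bp)
    a=P-P.mean(0);b=B-B.mean(0);t=np.arctan2((b[:,0]*a[:,1]-b[:,1]*a[:,0]).sum(),(a*b).sum())
    R=np.array([[np.cos(t),-np.sin(t)],[np.sin(t),np.cos(t)]]);o=P.mean(0)-R@B.mean(0)
    print('yaw',t,'o',o,'res',(P-(B@R.T+o)).round(4).tolist());return t,R,o
E
python3 - <<'E'
from h import *
c=manip.capture('top')
t,R,o=fitbox(c,None,[(157,237),(197,119),(338,155),(303,276)],[(-.145,.172),(.145,.172),(.145,-.172),(-.145,-.172)],[.105]*4)
print('lip',R@[-.127,0]+o, ray(c,None,(180,266),.046))
w=manip.capture('wrist');print(w['hand_eye'],w['intrinsics'])
E
```

```text
yaw -0.23884073353112856 o [0.5766801 0.0742051] res [[0.001, -0.0059], [-0.0061, -0.0063], [-0.0007, 0.0054], [0.0058, 0.0068]]
lip [0.45328526 0.1042503 ] [0.42193233 0.23059474 0.046     ]
[[ 9.76984458e-04 -9.69946536e-01 -2.43316177e-01  6.85760122e-02]
 [ 9.99999118e-01  1.16651352e-03 -6.34861832e-04 -6.84125326e-04]
 [ 8.99613646e-04 -2.43315342e-01  9.69946821e-01 -1.71006973e-01]
 [ 0.00000000e+00  0.00000000e+00  0.00000000e+00  1.00000000e+00]] [[380.02544766   0.         320.12051411]
 [  0.         380.02544766 239.83295971]
 [  0.           0.           1.        ]]
```

Emit:
{"method": "arm_command", "body": {"gripper": [-1, -1, -1, -1, -1, -1, -1, -1], "travel": [[24.2, -27.4, -4.3], [24.2, -27.4, -4.3], [24.2, -27.4, -4.3], [24.2, -27.4, -4.3], [24.2, -27.4, -4.3], [24.2, -27.4, -4.3], [24.2, -27.4, -4.3], [24.2, -27.4, -4.3]], "roll": [0, 0, 0, 0, 0, 0, 0, 0]}}

```text
time_s: 0.87
eef_pos: [0.3236, -0.3106, 0.2492]
tool_rot: [[0.937, 0.35, 0.0], [0.35, -0.937, -0.0], [0.0, 0.0, -1.0]]
contact_force: [1.1, -0.4, 1.3]
gripper_width: 0.0403
gripper_force: 0.0
```

Emit:
{"method": "arm_command", "body": {"gripper": [-1, -1, -1, -1, -1, -1, -1, -1], "travel": [[24.2, -27.4, -4.3], [24.2, -27.4, -4.3], [24.2, -27.4, -4.3], [24.2, -27.4, -4.3], [24.2, -27.4, -4.3], [24.2, -27.4, -4.3], [24.2, -27.4, -4.3], [24.2, -27.4, -4.3]], "roll": [0, 0, 0, 0, 0, 0, 0, 0]}}

```text
time_s: 1.53
eef_pos: [0.4282, -0.0373, 0.2838]
tool_rot: [[0.937, 0.35, 0.0], [0.35, -0.937, -0.0], [0.0, 0.0, -1.0]]
contact_force: [0.8, -0.6, -1.5]
gripper_width: 0.0005
gripper_force: 0.0
```

Emit:
{"method": "arm_command", "body": {"gripper": [-1, -1, -1, -1, -1, -1, -1], "travel": [[24.2, -27.4, -4.3], [24.2, -27.4, -4.3], [0, 0, 0], [0, 0, 0], [0, 0, 0], [0, 0, 0], [0, 0, 0]], "roll": [0, 0, 0.12, 0.12, 0.12, 0.12, 0.117]}}

```text
time_s: 2.12
eef_pos: [0.454, 0.0293, 0.2919]
tool_rot: [[0.97, -0.242, -0.0], [-0.242, -0.97, -0.0], [-0.0, 0.0, -1.0]]
contact_force: [-0.0, -0.2, -0.3]
gripper_width: 0.0005
gripper_force: 0.0
```

```bash
python3 - <<'E'
from h import *
st=manip.get_state();c=manip.capture('wrist');save(c,'w1.png');np.savez('w1.npz',p=st['eef_pos'],r=st['tool_rot']);print(st['eef_pos'],st['tool_rot'].round(3).tolist(),st['joints'],st['time_s'],st['gripper_width'])
E
```

```text
[0.45400672 0.02932082 0.2918699 ] [[0.97, -0.242, -0.0], [-0.242, -0.97, -0.0], [-0.0, 0.0, -1.0]] [6.11857188e-02 7.30378242e-03 1.88304105e+00 1.33484252e-05
 1.25152423e+00 1.87666648e+00] 2.1167 0.0005233957894977957
```

View pics/w1.png

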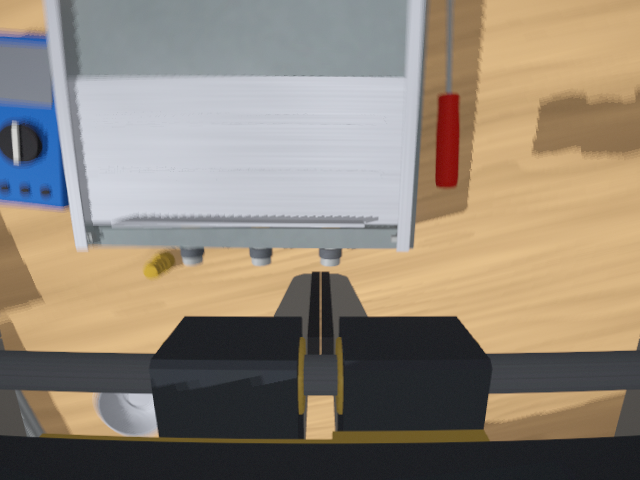

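The wrist view shows the guide front corners at (76,249) and (412,248). The cover's rear edge is at v≈76, the lip at v≈220 from u≈110 to 378, and the fitting at (158,264), clear of the path.

```bash
python3 - <<'E'
from h import *
d=np.load('w1.npz');st=dict(eef_pos=d['p'],tool_rot=d['r']);c=manip.capture('wrist')
for n,uv,z in [('gl',(76,249),.105),('gr',(412,248),.105),('rl',(77,76),.099),('rr',(407,76),.099),('lipL',(110,221),.116),('lipR',(378,221),.116),('gl far',(47,0),.105),('gr far',(427,0),.105),('front',(240,247),.095)]:
    p=ray(c,st,uv,z); q=np.array(st['tool_rot']).T@(p-st['eef_pos']);print(n,p.round(4),'tool',q.round(4))
E
```

```text
gl [0.4826 0.2746 0.105 ] tool [-0.0316 -0.2449  0.1869]
gr [ 0.4033 -0.0497  0.105 ] tool [-0.03    0.089   0.1869]
rl [0.6357 0.215  0.099 ] tool [ 0.1314 -0.2242  0.1928]
rr [ 0.5603 -0.0767  0.099 ] tool [0.1288 0.0771 0.1928]
lipL [0.5013 0.2232 0.116 ] tool [-0.001  -0.1996  0.1759]
lipR [ 0.4402 -0.0217  0.116 ] tool [-0.001   0.0528  0.1759]
gl far [0.7012 0.2157 0.105 ] tool [ 0.1947 -0.2408  0.1868]
gr far [ 0.6165 -0.1044  0.105 ] tool [0.1901 0.0903 0.1868]
front [0.4427 0.1162 0.095 ] tool [-0.0319 -0.0816  0.1969]
```

Emit:
{"method": "arm_command", "body": {"gripper": [-1, -1, -1, -1, -1, -1, -1, -1], "travel": [[-15, -25, 0], [-15, -25, 0], [-15, -26, 20], [0, 0, 34], [0, 0, 34], [0, 0, 34], [0, 0, 34], [0, 0, 31]], "roll": [0, 0, 0, 0, 0, 0, 0, 0]}}

```text
time_s: 2.88
eef_pos: [0.428, 0.1136, 0.1034]
tool_rot: [[0.973, -0.232, 0.0], [-0.232, -0.973, 0.0], [0.0, -0.0, -1.0]]
contact_force: [-0.5, 0.0, 1.3]
gripper_width: -0.0
gripper_force: 0.0
```

Emit:
{"method": "arm_command", "body": {"gripper": [-1, -1, -1, -1, -1, -1, -1, -1], "travel": [[0, 0, 0], [6, 0, 0], [6, 0, 0], [4, 0, 0], [4, 0, 0], [4, 0, 0], [4, 0, 0], [4, 0, 0]], "roll": [0, 0, 0, 0, 0, 0, 0, 0]}}

```text
time_s: 3.55
eef_pos: [0.4597, 0.106, 0.1055]
tool_rot: [[0.971, -0.237, -0.0], [-0.237, -0.971, 0.0], [-0.0, -0.0, -1.0]]
contact_force: [-2.4, 1.1, 1.8]
gripper_width: 0.0004
gripper_force: 1.4
```

Emit:
{"method": "arm_command", "body": {"gripper": [-1, -1, -1, -1, -1, -1, -1, -1], "travel": [[4, 0, 0], [5, 0, 0], [6, 0, 0], [6, 0, 0], [6, 0, 0], [6, 0, 0], [6, 0, 0], [6, 0, 0]], "roll": [0, 0, 0, 0, 0, 0, 0, 0]}}

```text
time_s: 4.22
eef_pos: [0.5039, 0.0951, 0.1049]
tool_rot: [[0.972, -0.237, -0.0], [-0.237, -0.972, -0.0], [-0.0, 0.0, -1.0]]
contact_force: [-2.6, 0.4, 2.0]
gripper_width: 0.0002
gripper_force: 1.5
```

Emit:
{"method": "arm_command", "body": {"gripper": [-1, -1, -1, -1, -1, -1, -1, -1], "travel": [[6, 0, 0], [6, 0, 0], [6, 0, 0], [6, 0, 0], [6, 0, 0], [6, 0, 0], [6, 0, 0], [6, 0, 0]], "roll": [0, 0, 0, 0, 0, 0, 0, 0]}}

```text
time_s: 4.88
eef_pos: [0.5504, 0.0838, 0.1049]
tool_rot: [[0.972, -0.237, -0.0], [-0.237, -0.972, -0.0], [-0.0, 0.0, -1.0]]
contact_force: [-3.2, 1.0, 2.2]
gripper_width: 0.0005
gripper_force: 1.5
```

Emit:
{"method": "arm_command", "body": {"gripper": [-1, -1, -1, -1], "travel": [[4, 0, 0], [3, 0, 0], [3, 0, 0], [2, 0, 0]], "roll": [0, 0, 0, 0]}}

```text
time_s: 5.22
eef_pos: [0.5618, 0.0811, 0.1049]
tool_rot: [[0.972, -0.237, -0.0], [-0.237, -0.972, -0.0], [-0.0, 0.0, -1.0]]
contact_force: [-2.5, 0.1, 2.3]
gripper_width: 0.0004
gripper_force: 1.3
```

Emit:
{"method": "arm_command", "body": {"gripper": [-1, -1, -1, -1, -1, -1], "travel": [[2, 0, 0], [2, 0, 0], [2, 0, 0], [2, 0, 0], [2, 0, 0], [2, 0, 0]], "roll": [0, 0, 0, 0, 0, 0]}}

```text
time_s: 5.72
eef_pos: [0.5672, 0.0796, 0.1047]
tool_rot: [[0.971, -0.238, -0.012], [-0.238, -0.971, 0.002], [-0.012, 0.001, -1.0]]
contact_force: [-30.5, 10.7, 26.6]
gripper_width: 0.0002
gripper_force: 16.2
```

Emit:
{"method": "arm_command", "body": {"gripper": [-1, -1, -1], "travel": [[1.5, 0, 0], [1.5, 0, 0], [1, 0, 0]], "roll": [0, 0, 0]}}

```text
time_s: 5.97
eef_pos: [0.5674, 0.0795, 0.1046]
tool_rot: [[0.971, -0.238, -0.019], [-0.238, -0.971, 0.003], [-0.02, 0.002, -1.0]]
contact_force: [-41.2, 14.4, 35.0]
gripper_width: 0.0002
gripper_force: 21.9
```

The push met a hard stop, with a sharp force rise. I'll back off, rise and check that the cover is fully back.

Emit:
{"method": "arm_command", "body": {"gripper": [-1, -1, -1, -1, -1, -1, -1, -1], "travel": [[-8, 0, 0], [-10, 0, 0], [-20, 0, 0], [-20, 0, -20], [-20, 0, -35], [-20, 0, -35], [-10, 0, -35], [0, 0, 0]], "roll": [0, 0, 0, 0, 0, 0, 0, 0]}}

```text
time_s: 6.63
eef_pos: [0.4744, 0.1041, 0.2365]
tool_rot: [[0.972, -0.236, 0.011], [-0.236, -0.972, 0.002], [0.01, -0.005, -1.0]]
contact_force: [2.0, 0.4, 0.0]
gripper_width: 0.0004
gripper_force: 0.0
```

```bash
python3 - <<'E'
from h import *
st=manip.get_state();c=manip.capture('wrist');save(c,'w2.png');np.savez('w2.npz',p=st['eef_pos'],r=st['tool_rot']);print(st['eef_pos'],st['contact_force'])
E
```

```text
[0.47444112 0.1040775  0.23651159] [2.02572789 0.39990109 0.03127964]
```

View pics/w2.png

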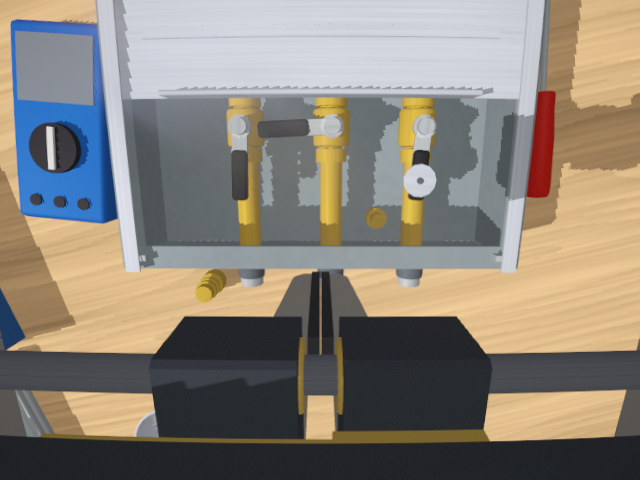

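The cover is back. The tagged lever is the rightmost one, with its tag at (420,181) and stem at (424,126). The middle valve is shut and the left one is open. The plug is at (376,217).

```bash
python3 - <<'E'
from h import *
d=np.load('w2.npz');st=dict(eef_pos=d['p'],tool_rot=d['r']);c=manip.capture('wrist')
h=cv2.cvtColor(c['color'],cv2.COLOR_RGB2GRAY)[150:215,395:450];m=cv2.connectedComponentsWithStats((h>150).astype('uint8'));i=1+m[2][1:,4].argmax();print('tagpx',m[3][i]+[395,150],m[2][i])
for n,uv,z in [('tag',(420,181),.076),('stem',(424,126),.078),('stemM',(332,126),.078),('stemL',(239,126),.078),('gl',(133,271),.105),('gr',(508,271),.105),('lipL',(160,93),.116),('lipR',(490,93),.116),('plug',(376,217),.026)]:
    p=ray(c,st,uv,z); q=np.array(st['tool_rot']).T@(p-st['eef_pos']);print(n,p.round(4),'tool',q.round(4))
E
```

```text
tagpx [411.15397443 181.46525848] [   0    0   42   65 1799]
tag [0.4924 0.0122 0.076 ] tool [0.0376 0.0858 0.1605]
stem [0.5372 0.0011 0.078 ] tool [0.0837 0.086  0.1589]
stemM [0.555  0.0762 0.078 ] tool [0.0833 0.0088 0.1593]
stemL [0.5736 0.152  0.078 ] tool [ 0.0835 -0.0692  0.1597]
gl [0.4791 0.2684 0.105 ] tool [-0.0356 -0.1602  0.1319]
gr [ 0.4048 -0.0409  0.105 ] tool [-0.0347  0.158   0.1304]
lipL [0.6066 0.195  0.116 ] tool [ 0.1058 -0.119   0.1221]
lipR [ 0.5495 -0.0408  0.116 ] tool [0.106  0.1236 0.121 ]
plug [0.4599 0.0511 0.026 ] tool [-0.0036  0.0559  0.2102]
```

```bash
python3 - <<'E'
from h import *
c=manip.capture('wrist');out=[]
d2=np.load('w2.npz');s2=dict(eef_pos=d2['p'],tool_rot=d2['r'])
R=np.array([[.9718,.236],[-.236,.9718]])
sM=ray(c,s2,(332,126),.078)[:2]; o=sM-R@[-.025,0];print('o',o)
for f,x0,rr in (('w1',-.125,(200,260)),('w2',0,(70,130))):
    d=np.load(f+'.npz');st=dict(eef_pos=d['p'],tool_rot=d['r']);im=cv2.imread(f'pics/{f}.png')
    def P(x,y,z):
        return proj(c,st,[*(R@[x,y]+o),z])
    for x,z in((x0-.004,.116),(x0,.116),(x0-.004,.099),(x0+.131,.099),(-.125,.095),(-.145,.095)):print(f,x,z,np.round(P(x,0,z),1))
    out.append(cv2.resize(im[rr[0]:rr[1],80:280],(800,240),interpolation=cv2.INTER_NEAREST))
cv2.imwrite('pics/crop.png',np.vstack(out))
t=manip.capture('top');save(t,'top1.png')
for x in(.005,.131,.145): print('top',np.round(proj(t,None,[*(R@[x,0]+o),.099]),1))
x,y=[int(v) for v in proj(t,None,[*(R@[.07,0]+o),.099])]
cv2.imwrite('pics/tc.png',cv2.resize(cv2.imread('pics/top1.png')[100:260,170:350],(720,600)))
E
```

```text
o [0.57929254 0.07026837]
w1 -0.129 0.116 [247.7 237.9]
w1 -0.125 0.116 [247.4 233.8]
w1 -0.129 0.099 [250.9 233.8]
w1 0.006000000000000005 0.099 [244.   88.8]
w1 -0.125 0.095 [251.4 229. ]
w1 -0.145 0.095 [252.4 248.4]
w2 -0.004 0.116 [333.5  93.3]
w2 0 0.116 [333.5  87.5]
w2 -0.004 0.099 [332.9  96.4]
w2 0.131 0.099 [334.  -98.9]
w2 -0.125 0.095 [331.6 246.8]
w2 -0.145 0.095 [331.4 269.2]
top [251.5 192.9]
top [267.3 141. ]
top [269.  135.4]
```

View pics/crop.png

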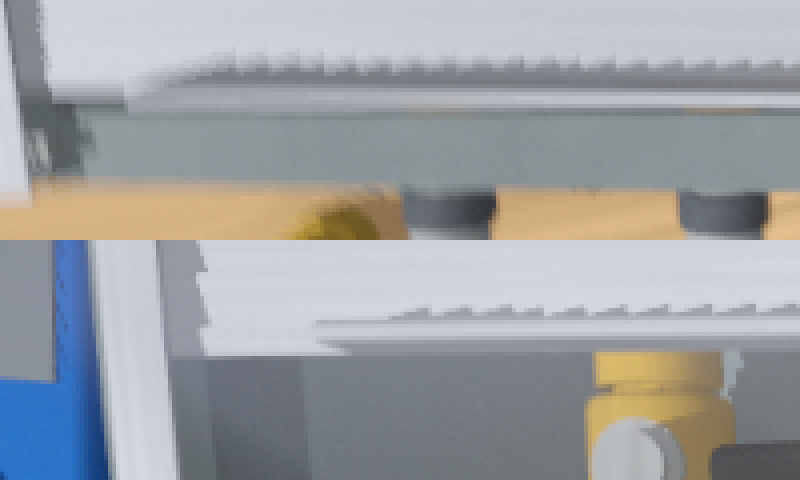

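View pics/tc.png

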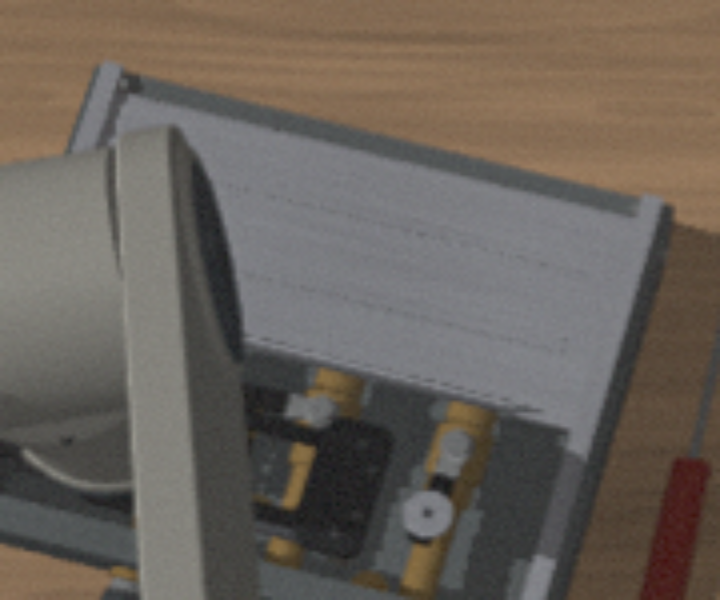

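The geometry agrees: the cover began about 12 mm open and its near edge now lies about 5 mm in front of the box centre, against the stop. I'll go above the right side of the tagged lever.

Emit:
{"method": "arm_command", "body": {"gripper": [-1, -1, -1, -1, -1, -1, -1], "travel": [[7, 25, 0], [7, 25, 0], [7, 25, 0], [7, 25, 0], [7, 26, 0], [0, 0, 0], [0, 0, 0]], "roll": [0, 0, 0, 0, 0, 0, 0]}}

```text
time_s: 7.42
eef_pos: [0.476, -0.0289, 0.2284]
tool_rot: [[0.971, -0.24, -0.002], [-0.24, -0.971, 0.0], [-0.002, 0.0, -1.0]]
contact_force: [-0.2, 0.2, -0.3]
gripper_width: 0.0004
gripper_force: 0.0
```

```bash
python3 - <<'E'
from h import *
st=manip.get_state();c=manip.capture('wrist');save(c,'w3.png')
S=np.array([.5366,0]);e=np.array([[.972,-.236],[.236,.972]])
print(st['eef_pos'],st['tool_rot'].round(3).tolist(),'rel',e@(st['eef_pos'][:2]-S),st['contact_force'])
print(c['k1'],proj(c,st,[*(S-.046*e[0]),.076]),proj(c,st,[*S,.078]),[proj(c,st,[*(S+e.T@[-.05,-.04+y]),.062]) for y in(-.018,.018)])
E
```

```text
[ 0.47597314 -0.02886858  0.22840695] [[0.971, -0.24, -0.002], [-0.24, -0.971, 0.0], [-0.002, 0.0, -1.0]] rel [-0.05211632 -0.0423682 ] [-0.24563512  0.16539951 -0.26686765]
-0.050336900311524706 (np.float64(272.2834044990654), np.float64(217.95808483271824)) (np.float64(270.200522053139), np.float64(164.10400613524487)) [(np.float64(338.5098227963495), np.float64(219.16328341032064)), (np.float64(298.6523733836233), np.float64(219.27971621493106))]
```

View pics/w3.png

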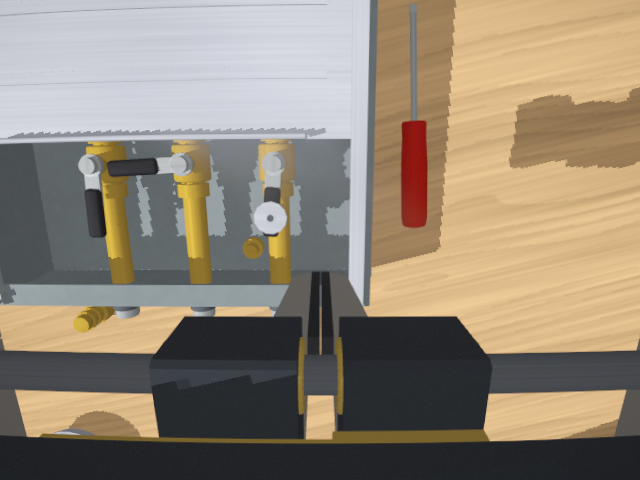

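Lever tag seen at (270,217), predicted (272,218), so it is good. Lower the fingers beside the lever.

Emit:
{"method": "arm_command", "body": {"gripper": [-1, -1, -1, -1, -1, -1, -1], "travel": [[2, 0, 30], [0, 0, 35], [0, 0, 35], [0, 0, 30], [0, 0, 25], [0, 0, 11], [0, 0, 0]], "roll": [0, 0, 0, 0, 0, 0, 0]}}

```text
time_s: 8.05
eef_pos: [0.4759, -0.027, 0.0608]
tool_rot: [[0.972, -0.236, -0.006], [-0.236, -0.972, 0.001], [-0.006, 0.001, -1.0]]
contact_force: [-0.5, 0.6, 0.7]
gripper_width: 0.0006
gripper_force: 0.0
```

Emit:
{"method": "arm_command", "body": {"gripper": [-1, -1, -1], "travel": [[0, -3, 0], [0, -3, 0], [0, -3, 0]], "roll": [0, 0, 0]}}

```text
time_s: 8.3
eef_pos: [0.4814, -0.0189, 0.065]
tool_rot: [[0.972, -0.237, 0.002], [-0.237, -0.972, -0.0], [0.002, -0.0, -1.0]]
contact_force: [0.2, 0.1, -0.1]
gripper_width: 0.0
gripper_force: 0.0
```

Emit:
{"method": "arm_command", "body": {"gripper": [-1, -1, -1], "travel": [[0, -2, 0], [0, -2, 0], [0, -2, 0]], "roll": [0, 0, 0]}}

```text
time_s: 8.55
eef_pos: [0.4822, -0.0136, 0.0646]
tool_rot: [[0.972, -0.237, 0.001], [-0.237, -0.972, -0.0], [0.001, 0.0, -1.0]]
contact_force: [-1.0, -3.9, 2.5]
gripper_width: 0.0004
gripper_force: 1.9
```

Emit:
{"method": "arm_command", "body": {"gripper": [-1, -1, -1, -1, -1, -1, -1, -1], "travel": [[-0.5, -2.6, 0], [-0.5, -2.6, 0], [-0.5, -2.6, 0], [-0.5, -2.6, 0], [-0.7, -3.2, 0], [-0.7, -3.2, 0], [-0.7, -3.2, 0], [-0.7, -3.2, 0]], "roll": [0, 0, 0, 0, 0, 0, 0, 0]}}

```text
time_s: 9.22
eef_pos: [0.4821, 0.0103, 0.0637]
tool_rot: [[0.972, -0.237, -0.001], [-0.237, -0.972, 0.0], [-0.001, 0.0, -1.0]]
contact_force: [-1.8, -4.1, -0.8]
gripper_width: 0.0004
gripper_force: 1.4
```

Emit:
{"method": "arm_command", "body": {"gripper": [-1, -1, -1, -1, -1, -1, -1, -1], "travel": [[0.4, -3.6, 0], [0.4, -3.6, 0], [0.5, -3.6, 0], [0.5, -3.6, 0], [1.5, -3.5, 0], [1.5, -3.5, 0], [1.6, -3.5, 0], [1.7, -3.5, 0]], "roll": [0, 0, 0, 0, 0, 0, 0, 0]}}

```text
time_s: 9.88
eef_pos: [0.4973, 0.0361, 0.0639]
tool_rot: [[0.972, -0.237, -0.001], [-0.237, -0.972, 0.0], [-0.001, -0.0, -1.0]]
contact_force: [-2.0, -0.6, 1.4]
gripper_width: 0.0003
gripper_force: 1.2
```

Emit:
{"method": "arm_command", "body": {"gripper": [-1, -1, -1, -1, -1, -1, -1, -1], "travel": [[2.4, -3, 0], [2.4, -3, 0], [2.4, -3, 0], [2.4, -2.5, 0], [2.4, -1.8, 0], [2.4, -1.8, 0], [2.4, -1.5, 0], [2.4, -1, 0]], "roll": [0, 0, 0, 0, 0, 0, 0, 0]}}

```text
time_s: 10.55
eef_pos: [0.5203, 0.0483, 0.064]
tool_rot: [[0.971, -0.237, -0.0], [-0.237, -0.971, 0.0], [-0.0, -0.0, -1.0]]
contact_force: [-3.1, 0.0, -0.3]
gripper_width: 0.0004
gripper_force: 1.5
```

Emit:
{"method": "arm_command", "body": {"gripper": [-1, -1], "travel": [[1.5, 0, 0], [1, 0, 0]], "roll": [0, 0]}}

```text
time_s: 10.72
eef_pos: [0.5227, 0.0481, 0.064]
tool_rot: [[0.971, -0.237, -0.0], [-0.237, -0.971, 0.001], [-0.0, -0.001, -1.0]]
contact_force: [-3.6, 4.9, -0.2]
gripper_width: 0.0005
gripper_force: 2.4
```

Emit:
{"method": "arm_command", "body": {"gripper": [-1, -1], "travel": [[1, 0, 0], [1, 0, 0]], "roll": [0, 0]}}

```text
time_s: 10.88
eef_pos: [0.5241, 0.0478, 0.0639]
tool_rot: [[0.971, -0.238, -0.001], [-0.238, -0.971, 0.001], [-0.001, -0.001, -1.0]]
contact_force: [-6.9, 6.1, 2.2]
gripper_width: 0.0007
gripper_force: 4.0
```

Emit:
{"method": "arm_command", "body": {"gripper": [-1, -1], "travel": [[1, 0, 0], [0.5, 0, 0]], "roll": [0, 0]}}

```text
time_s: 11.05
eef_pos: [0.5243, 0.0477, 0.0638]
tool_rot: [[0.971, -0.238, -0.003], [-0.238, -0.971, 0.002], [-0.004, -0.001, -1.0]]
contact_force: [-9.4, 7.1, 3.9]
gripper_width: 0.0005
gripper_force: 5.5
```

Emit:
{"method": "arm_command", "body": {"gripper": [-1, -1], "travel": [[1, 0, 0], [0, 0, 0]], "roll": [0, 0]}}

```text
time_s: 11.22
eef_pos: [0.5244, 0.0477, 0.0637]
tool_rot: [[0.971, -0.238, -0.005], [-0.238, -0.971, 0.002], [-0.005, -0.001, -1.0]]
contact_force: [-10.3, 8.4, 5.2]
gripper_width: 0.0006
gripper_force: 6.4
```

Emit:
{"method": "arm_command", "body": {"gripper": [-1, -1, -1, -1, -1, -1, -1, -1], "travel": [[-6, 0, 0], [-10, 0, 0], [-8, 0, -15], [-10, 0, -35], [-15, 0, -35], [-15, 0, -35], [-15, 0, -35], [0, 0, 0]], "roll": [0, 0, 0, 0, 0, 0, 0, 0]}}

```text
time_s: 11.88
eef_pos: [0.4516, 0.0661, 0.2252]
tool_rot: [[0.972, -0.237, 0.01], [-0.237, -0.972, 0.002], [0.009, -0.004, -1.0]]
contact_force: [0.5, 0.1, 0.2]
gripper_width: 0.0005
gripper_force: 0.0
```

Emit:
{"method": "arm_command", "body": {"gripper": [-1, -1, -1], "travel": [[0, 0, 0], [0, 0, 0], [0, 0, 0]], "roll": [0, 0, 0]}}

```text
time_s: 12.13
eef_pos: [0.4499, 0.0651, 0.2179]
tool_rot: [[0.971, -0.237, -0.001], [-0.237, -0.971, -0.0], [-0.001, 0.0, -1.0]]
contact_force: [-0.1, -0.5, 0.0]
gripper_width: 0.0008
gripper_force: 0.0
```

```bash
python3 - <<'E'
from h import *
st=manip.get_state();c=manip.capture('wrist');save(c,'w4.png')
S=np.array([.5366,0.001]);e=np.array([[.972,-.236],[.236,.972]])
print(st['eef_pos'],'grip at shut px',proj(c,st,[*(S+.046*e[1]),.076]),'stem',proj(c,st,[*S,.078]), 'lip',[proj(c,st,[*(np.array([.5793,.0703])+e.T@[x,-.05]),z]) for x,z in((-.005,.099),)])
E
```

```text
[0.44985252 0.06512232 0.21787631] grip at shut px (np.float64(315.97806675872033), np.float64(103.50620103203394)) stem (np.float64(375.028044310877), np.float64(103.37185024334343)) lip [(np.float64(341.6284029194454), np.float64(70.76596354493267))]
```

View pics/w4.png

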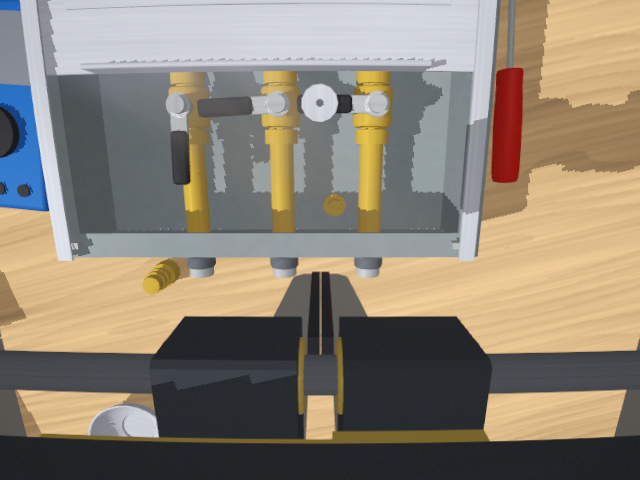

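The tag is at (320,103), level with its stem at (378,103), so the lever lies square across its pipe. The cover edge is at v≈71, as predicted for fully back. The other valves and the plug are unchanged.

```bash
python3 -c "
from rig import manip
print(manip.close_job())"
```

```text
the job is handed in; nothing more can be done
None
```

The cover is back at its stop, the tagged (right-hand) valve lever is shut square across its pipe, and the job is handed in at about 12 s; one thing to note is that the push on the cover reached about 43 N sideways (55 N with the upward part) once it met its stop, above the 30 N allowed on the way.

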